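# Turn a sculptor's turntable, brake it by touch and lock it with its pin

### The arm

A 6-joint arm with a two-finger parallel gripper is mounted at the origin on the work surface. World frame = base frame: x ahead of the robot, y to its left, z up, the work surface at z = 0. Lengths are in m, angles in rad, forces in N, time in s.
With the tool pointing down it reaches from about 0.4 to 0.825 m from the base axis. Payload 7 kg.
Tool frame: the origin (TCP) lies at the very end of the fingers, on their centre line; the grasp point (between the pads) lies 19 mm behind it; z points along the fingers, y is the line along which they close (so a half turn about z gives the same grasp; the last joint's range is limited). The gripper opens to 88 mm and grips with 3 to 60 N. Pads are 19 mm wide; open, the fingers measure 130 mm over their backs; the gripper's body (78 mm by 193 mm) begins 47 mm behind the grasp point.
Start: joints at [-0.979, 0.359, 0.012, 0, -1.224, -0.288], TCP at [0.202, -0.644, 0.227] pointing down, gripper open.
Joint ranges: [-3.07, 3.07], [-1.43, 2.12], [-1.02, 1.25], [-3.03, 1.67], [-3.05, -0], [-3.03, 3.03]. Speed limits (rad/s): [2.39, 2.39, 3.01, 3.14, 3.14, 3.14].

### API

Orientations are given as [roll, pitch, yaw] about the fixed x, y, z axes, in that order (R = Rz(yaw) Ry(pitch) Rx(roll)).
In Python, from station import arm gives the robot as it stands.
- The arm moves only by the tool step_arm, never from a script. Its argument "rows" is a list of rows, each a list of 5 numbers: the shift along the world's x, y, z in m, then the turn about the world's z in rad, then the finger opening in m, from 0 to 0.0876. In form: [[x, y, z, spin, gripper], ...]. A call has 1 to 20 rows; each row is the pose to reach, as a shift and turn from the pose commanded when the call began; what a row does not reach only later rows make up. A row lasts 1/10 s, in which the tool goes at most 50 mm and 8.59 degrees, less where a joint would pass 70% of its speed; a pose out of reach is approached as far as the arm can. A call with a gripper value outside its range is refused whole. The fingers move at their own pace and stop on an object; "newtons" is the grip in N (left out, the last holds). Time passes only in rows, so rows that repeat a pose let the fingers close. It gives the time, the measured TCP pose, the force, the opening and the grip force at its end, in the units of the state.
- arm.get_state(): the state, without advancing time (a new reading comes with each control period).
- arm.grab_frame(name): name is "scene" or "top"; returns a dict with "color" (400x640x3 uint8, blue, green, red), "vfov" (degrees; the focal length in pixels is half the picture's height over the tangent of half this angle, whatever the lens; pixels are square), "cx", "cy" (the principal point, pixels), "rvec" (rotation vector, rad) and "tvec" (3), from world to camera coordinates, as OpenCV has them. Camera axes: x right, y down, z forward; pixel columns grow to the right and rows downward; lengths in m; the calibration is good to about 2 mm. A picture is of the moment at which its call begins. There is no depth.
- arm.job_done(): hands the job in; it is judged then, once.
The state is a dict: "t": time; "q": joint angles; "qd": joint speeds; "joint_efforts": joint torques, N m; "eef_pos": TCP position; "ee_rot": TCP orientation; "force": force on the tool from outside, world axes, zero at the start; "moment": the same for the moment, N m; "width": finger opening in m; "gripper_force": force on a finger pad.
Only numpy, scipy, OpenCV 4.12 (cv2) and the standard library are available. Lean on these libraries where they do the work, as an engineer would, in place of code of your own. Each camera call takes 0.05 s, during which the arm holds its last target. There are 200 camera calls.

### The job

Turn the figure round on its turntable and lock it: give the head a push so that it coasts round freely, then slow it by a light touch, gently and without pressing hard, so that it comes to rest with its brass-bushed hole over the slot of the lock arm. Then fetch the red-handled locking pin from the wooden block, seat it fully down through the hole into the slot and let go. Do not touch the figure and leave everything else on the bench where it is.

Things in the scene. Friction and masses are not known exactly. Their poses are not given: they have to be found in the camera images.
- turntable: Fixed dark cast-iron stand of the turntable. Origin on the bench under the spin axis; its +x points along the lock arm. Foot disc 210 mm across; the lock arm, 42 mm wide, top at z 80 mm, reaches out under the head to 165 mm from the axis, 27 mm past the rim, its end forked by the slot and faced with brass.
- head: Dark cast-iron disc that spins level on the stand about its own z axis: 276 mm across, 16 mm thick, about 5 kg (0.05 kg m2), origin on the axis at the underside, flat top 100 mm above the bench. Its ball bearing is nearly free: at rest at the start, it turns either way at a push and then coasts for half a minute or more; 5 N of fingertip pressed on the top near the rim stops it from 1 rad/s within about 0.1 rad. Its +x points at the hole.
- spin (a joint): Angle turned by the head, growing anticlockwise from above, without limit, 0 at the start. Its zero is not the slot: read the hole against the slot.
- head_center (a point): The spin axis at the head's top face, 100 mm above the bench.
- hole (a point): Centre of the only hole in the head, at the top face, 115 mm from the axis. It goes right through the 16 mm disc, is 14 mm wide and has a brass ring 21 mm across round it.
- slot (a point): Fixed point in the slot of the lock arm, level with the arm's top face (80 mm above the bench, 4 mm below the head), 115 mm from the axis, so straight below the hole when that is aligned. The slot is 14 mm wide, runs radially from 105 to 165 mm from the axis, open at its outer end, and goes through the 18 mm thick arm.
- pin: Loose steel locking pin, 90 g, 81 mm tall, standing upright in the end hole of the wooden block. Origin at its tip, z up: taper from 5 mm wide at the tip to 10 mm at 12 mm up, shank 10 mm to 45 mm, steel collar 22 mm across from 45 to 49 mm, red square handle 20 x 20 mm from 49 to 81 mm, sides along the pin's x and y. Fully in, the collar lies on the head's top face.
- pin_shoulder (a point): Underside of the pin's collar, on its axis, 45 mm above the tip.
- pin_knob (a point): Centre of the pin's red handle, 65 mm above the tip.
- tool_block: Fixed oak block 75 x 160 x 50 mm tall, origin at the centre of its underside, long side along its y. The pin stands in the hole 50 mm towards +y from the centre (12 mm wide, through), collar on the block's top; a wooden knife stands in the hole at -50 mm, its top 95 mm above the bench.
- figure: Loose fired-clay figure, 0.45 kg, standing on the middle of the head and turning with it: base 60 mm across, 150 mm tall, at most 33 mm out from its own axis. Origin at the centre of its underside. Not to be touched.
- knife: Loose wooden modelling knife, 95 mm tall, upright in the block's other hole; origin at its foot. Bystander.
- slip_jar: Loose lidded jar of brown slip, 72 mm across, 95 mm tall; origin under its centre. Bystander.
- oxide_jar: Loose amber glass jar, 60 mm across, 80 mm tall; origin under its centre. Bystander.
- study: Loose small dark clay figure, base 52 mm across, 130 mm tall; origin under its centre. Bystander.
- mallet: Loose wooden mallet lying on the bench, 225 mm long, head 64 mm across; origin on the bench about the middle. Bystander.
- bowl: Loose terracotta bowl, 110 mm across, 45 mm tall; origin under its centre. Bystander.
There are look-alikes about, which are no part of the job. What is meant by the pin is not turquoise, and is the smaller of those in its own colour.

How it is judged:
By the outcome, as a careful person would: the job done as asked, in the order asked, and still so for the second after the job is handed in, with the robot touching nothing.
It also fails if it takes over 67 s, if anything falls off the work surface, if the arm or the gripper's body presses on something with over 40 N, if the wrist force passes 120 N, or if a joint passes its speed limit or range.

## Working session

There is one attempt and no reset: what is moved stays moved. The work goes in short steps, Python scripts to look and compute and a tool call to move; the robot and the scene stay as the last step left them, time stands still between calls to the robot, and variables do not carry over. Pictures are saved under pics/ and viewed, at most 10 in all, crops included, and the job is handed in when it is done.

Besides the shell and the picture viewer there is one more tool, called after "Emit:" as name(argument=value, ...), one argument or row to a line, values as JSON. step_arm: Moves the arm, as the interface text tells. Its arguments: {"type":"object","properties":{"rows":{"type":"array"},"newtons":{"type":"number"}},"required":["rows"]}

```bash
mkdir -p pics; cat > h.py <<'E'
import numpy as np,cv2
from station import arm
def cam(n):
    f=arm.grab_frame(n);c=f["color"];H=c.shape[0]
    fl=H/2/np.tan(np.radians(f["vfov"])/2)
    K=np.array([[fl,0,f["cx"]],[0,fl,f["cy"]],[0,0,1.]])
    return c,K,cv2.Rodrigues(np.array(f["rvec"],float))[0],np.array(f["tvec"],float).ravel()
def ray(K,R,t,p):
    d=R.T@np.linalg.inv(K)@np.array([p[0],p[1],1.]);return -R.T@t,d/np.linalg.norm(d)
def onz(C,p,z):
    o,d=ray(*C,p);return o+d*(z-o[2])/d[2]
def tri(C1,p1,C2,p2):
    o1,d1=ray(*C1,p1);o2,d2=ray(*C2,p2)
    s=np.linalg.lstsq(np.c_[d1,-d2],o2-o1,rcond=None)[0]
    a=o1+s[0]*d1;b=o2+s[1]*d2;return (a+b)/2,np.linalg.norm(a-b)
def proj(C,P):
    x=C[0]@(C[1]@np.array(P,float)+C[2]);return x[:2]/x[2]
E
python3 - <<'E'
from h import *
s=arm.get_state();print(s["t"],s["ee_rot"],s["force"])
for n in("scene","top"):
    c,*C=cam(n);print(n,C[0].round(1).tolist(),(-C[1].T@C[2]).round(3),C[1].round(2).tolist())
    cv2.imwrite(f"pics/{n}0.png",c)
    np.savez(f"{n}0.npz",c=c,K=C[0],R=C[1],t=C[2])
E
```

```text
0.0 [ 3.13996312e+00 -1.48598029e-04 -2.83794645e+00] [-0.32296875  0.21865078  0.04170342]
scene [[380.5, 0.0, 323.5], [0.0, 380.5, 199.4], [0.0, 0.0, 1.0]] [1.379 0.243 0.591] [[-0.33, 0.94, -0.03], [0.53, 0.16, -0.83], [-0.78, -0.29, -0.55]]
top [[480.3, 0.0, 319.1], [0.0, 480.3, 193.4], [0.0, 0.0, 1.0]] [ 0.387 -0.029  1.348] [[0.0, -1.0, -0.02], [-0.99, 0.0, -0.17], [0.17, 0.02, -0.99]]
```

View pics/scene0.png

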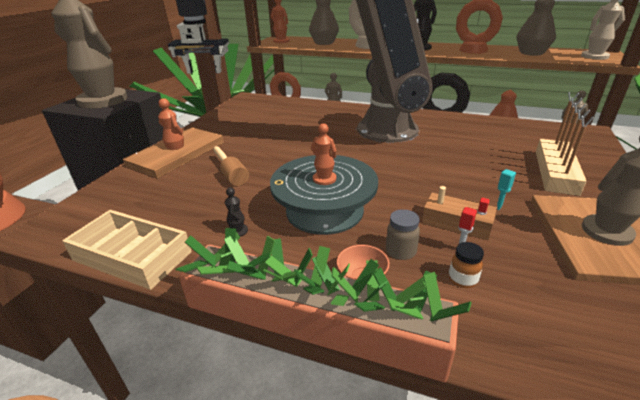

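View pics/top0.png

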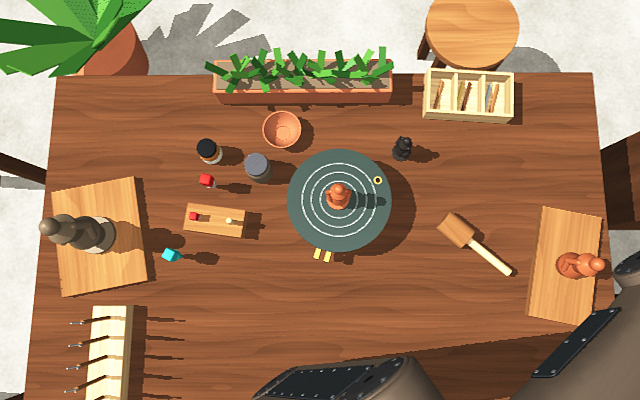

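Scene: head at about (324,185), hole ring at (279,183), block with the small red pin at (483,206); a bigger red look-alike stands at (467,220). Top: disc centre about (339,200), hole (378,181), slot fork (323,254), pin handle (193,216), knife (229,221).

```bash
python3 - <<'E'
from h import *
L={n:np.load(n+"0.npz") for n in("scene","top")}
C={n:(L[n]["K"],L[n]["R"],L[n]["t"]) for n in L}
def blobs(n,lo,hi,roi,amin=8):
    x0,y0,x1,y1=roi;h=cv2.cvtColor(L[n]["c"],cv2.COLOR_BGR2HSV)[y0:y1,x0:x1]
    m=cv2.inRange(h,lo,hi)
    if lo[0]==0:m|=cv2.inRange(h,(174,lo[1],lo[2]),(180,255,255))
    k,_,st,ce=cv2.connectedComponentsWithStats(m)
    return [(int(st[i,4]),(ce[i]+[x0,y0]).round(2).tolist(),(st[i,:4]+[x0,y0,0,0]).tolist()) for i in range(1,k) if st[i,4]>=amin]
print("red top",blobs("top",(0,170,80),(5,255,255),(150,150,260,260)))
print("red sc",blobs("scene",(0,170,80),(5,255,255),(420,180,530,260)))
print("brass top",blobs("top",(18,110,100),(35,255,255),(280,140,400,275),4))
print("brass sc",blobs("scene",(18,110,100),(35,255,255),(262,170,300,200),4))
# disc rim fit in top: grey-green dark
h=cv2.cvtColor(L["top"]["c"],cv2.COLOR_BGR2HSV)
m=cv2.inRange(h,(60,20,30),(110,140,140));m[:140]=0;m[262:]=0;m[:,:280]=0;m[:,400:]=0
cs=max(cv2.findContours(m,0,1)[0],key=cv2.contourArea)
pts=cv2.convexHull(cs)[:,0].astype(float)
w=np.array([onz(C["top"],p,.1)[:2] for p in pts])
A=np.c_[2*w,np.ones(len(w))];s=np.linalg.lstsq(A,(w**2).sum(1),rcond=None)[0]
print("disc",s[:2],np.sqrt(s[2]+s[:2]@s[:2]),len(w))
a=cv2.resize(L["top"]["c"][165:275,170:400],None,fx=3.4,fy=3.4,interpolation=cv2.INTER_CUBIC)
b=cv2.resize(L["scene"]["c"][145:265,260:520],None,fx=3,fy=3,interpolation=cv2.INTER_CUBIC)
b=b[:220];W=max(a.shape[1],b.shape[1])
p=lambda i:cv2.copyMakeBorder(i,0,0,0,W-i.shape[1],0)
cv2.imwrite("pics/z.png",np.vstack([p(a),p(b)])[:600])
E
```

```text
red top [(146, [206.16, 179.54], [199, 173, 15, 14]), (62, [193.81, 215.81], [189, 212, 10, 9])]
red sc [(112, [483.46, 204.12], [479, 198, 11, 14]), (283, [467.48, 217.69], [459, 207, 18, 23])]
brass top [(41, [377.24, 179.56], [373, 176, 9, 8]), (37, [316.78, 253.16], [313, 248, 8, 11]), (33, [327.12, 255.79], [323, 251, 8, 11])]
brass sc [(7, [275.71, 181.86], [275, 181, 3, 3]), (13, [280.38, 181.92], [278, 180, 5, 5])]
disc [ 0.58670212 -0.0486506 ] 0.1368404625358941 47
```

View pics/z.png

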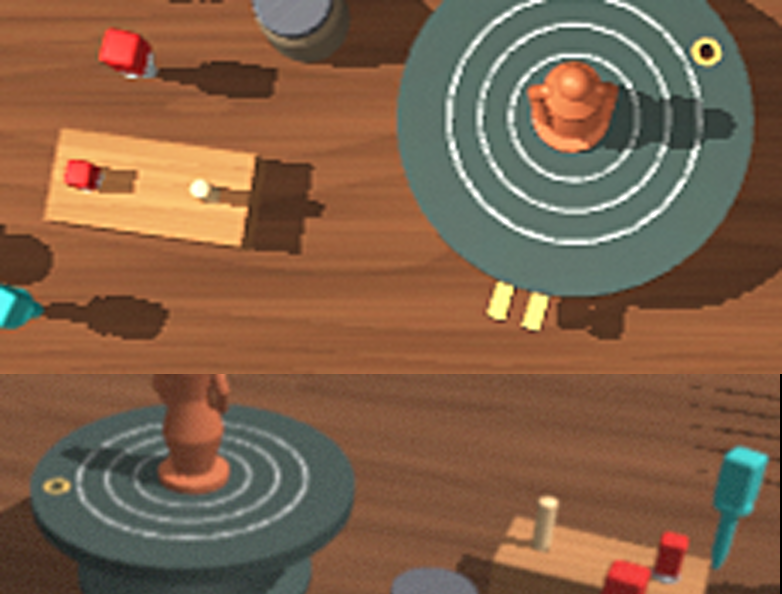

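```bash
python3 - <<'E'
from h import *
L={n:np.load(n+"0.npz") for n in("scene","top")}
T,S=[(L[n]["K"],L[n]["R"],L[n]["t"]) for n in("top","scene")]
hp,e=tri(T,(377.24,179.56),S,(278.7,182.0));print("hole tri",hp,e,"onz",onz(T,(377.24,179.56),.1),onz(S,(278.7,182.),.1))
# conv. white-ring / disc centre in both views
for n,C,roi in(("top",T,(280,140,400,262)),("scene",S,(262,150,385,232))):
    x0,y0,x1,y1=roi;c=L[n]["c"][y0:y1,x0:x1].astype(int)
    m=((c.min(2)>125)&(np.ptp(c,axis=2)<60)).astype(np.uint8)
    ys,xs=np.nonzero(m);w=np.array([onz(C,(x+x0,y+y0),.1)[:2] for x,y in zip(xs,ys)])
    # concentric fit: outermost ring
    g=np.array([.587,-.049])
    for _ in range(5):
        r=np.linalg.norm(w-g,axis=1);k=(r>.088)&(r<.108);q=w[k]
        s=np.linalg.lstsq(np.c_[2*q,np.ones(len(q))],(q**2).sum(1),rcond=None)[0];g=s[:2]
    print(n,"ring centre",g,np.sqrt(s[2]+g@g),k.sum())
mid=onz(T,(321.95,254.48),.08);print("brass mid",mid)
a=mid[:2]-g;print("slot ang",np.arctan2(a[1],a[0]),np.linalg.norm(a),"hole ang",np.arctan2(*(hp[:2]-g)[::-1]),np.linalg.norm(hp[:2]-g))
print("pin tri",tri(T,(193.81,215.81),S,(483.46,204.12)))
print("big red tri",tri(T,(206.16,179.54),S,(467.48,217.69)))
c=L["top"]["c"];hv=cv2.cvtColor(c,cv2.COLOR_BGR2HSV)
m=cv2.inRange(hv,(8,60,120),(25,200,255));mm=np.zeros_like(m);mm[200:242,180:250]=m[200:242,180:250]
m=cv2.morphologyEx(mm,cv2.MORPH_CLOSE,np.ones((7,7)))
b=max(cv2.findContours(m,0,1)[0],key=cv2.contourArea);print(cv2.minAreaRect(b))
w=np.array([onz(T,p,.05)[:2] for p in cv2.boxPoints(cv2.minAreaRect(b))]);print(w.tolist())
r=cv2.minAreaRect(((w)*1000).astype(np.float32));print("block mm",r)
E
```

```text
hole tri [ 0.63973382 -0.15225821  0.09840847] 0.002672542101247317 onz [ 0.63886349 -0.15086328  0.1       ] [ 0.64229442 -0.15237347  0.1       ]
top ring centre [ 0.58706083 -0.04792801] 0.09678142223272013 445
scene ring centre [ 0.59144465 -0.05004088] 0.09639843823865574 201
brass mid [ 0.44279314 -0.00491798  0.08      ]
slot ang 2.8468838376097167 0.15534911487856531 hole ang -1.1294578393944108 0.11304966561683896
pin tri (array([0.54589488, 0.3401535 , 0.06969492]), np.float64(0.0019525199777393257))
big red tri (array([0.64177014, 0.30494327, 0.08887764]), np.float64(0.0038297448543002277))
((214.5, 220.5), (40.99999237060547, 68.99998474121094), 90.0)
[[0.5921398325278653, 0.3872929250562803], [0.5921184946149952, 0.19639756844762948], [0.47980089429109674, 0.19319041262768655], [0.4794275793987308, 0.3813001393492419]]
block mm ((535.9703369140625, 290.2416687011719), (112.72392272949219, 193.8791961669922), 0.1137087494134903)
```

Anticlockwise turn of about 3.96 rad is needed (hole at −1.105 rad, slot at 2.85 rad, axis ≈ (0.589, −0.049)). First the closed gripper goes above the disc's right side.

Emit:
step_arm(
  rows=[
    [0.341,0.482,0,1.0,0],
    [0.341,0.482,0,1.0,0],
    [0.341,0.482,0,1.0,0],
    [0.341,0.482,0,1.0,0],
    [0.341,0.482,0,1.0,0],
    [0.341,0.482,0,1.0,0],
    [0.341,0.482,0,1.0,0],
    [0.341,0.482,0,1.0,0],
    [0.341,0.482,0,1.0,0],
    [0.341,0.482,0,1.0,0],
    [0.341,0.482,0,1.0,0],
    [0.341,0.482,0,1.0,0],
    [0.341,0.482,0,1.0,0],
    [0.341,0.482,-0.05,1.0,0],
    [0.341,0.482,-0.1,1.0,0],
    [0.341,0.482,-0.115,1.0,0],
    [0.341,0.482,-0.115,1.0,0],
  ],
)

```text
t: 1.8
eef_pos: [0.5404, -0.1622, 0.1084]
ee_rot: [3.135, -0.002, -1.838]
force: [-0.3, 0.2, 1.2]
width: 0.0001
gripper_force: 0.0
```

```bash
python3 - <<'E'
from h import *
c,*C=cam("top");s=arm.get_state();print(s["t"],s["eef_pos"],s["ee_rot"],s["force"])
cv2.imwrite("pics/a.png",c[100:300,150:450])
E
```

```text
1.85 [ 0.54207178 -0.16239309  0.11064293] [ 3.13891996e+00 -1.07016254e-03 -1.83788085e+00] [ 1.06580213 -0.16007125  0.71071831]
```

View pics/a.png

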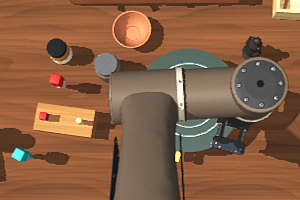

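Top view: forearm covers most of the disc; only one brass jaw is visible near (328,257). I'll track the hole in the scene view instead.

```bash
cat >> h.py <<'E'
G=np.array([.59144,-.05004])
def hole(save=None,n=1,verbose=True):
    o=[]
    for i in range(n):
        c,*C=cam("scene");t=arm.get_state()["t"]
        h=cv2.cvtColor(c,cv2.COLOR_BGR2HSV);m=cv2.inRange(h,(17,75,90),(36,255,255))
        ys,xs=np.nonzero(m[140:235,255:395]);best=None
        if len(xs):
            w=np.array([onz(C,(x+255,y+140),.1)[:2] for x,y in zip(xs,ys)]);r=np.linalg.norm(w-G,axis=1)
            k=(r>.098)&(r<.132);w=w[k]-G
            if k.sum()>2:
                a=np.angle(w[:,0]+1j*w[:,1]);med=np.angle(np.median(w[:,0])+1j*np.median(w[:,1]))
                ok=abs(np.angle(np.exp(1j*(a-med))))<.12
                u=w[ok];lo,hi=u.min(0),u.max(0);q=u.mean(0);best=(np.angle(q[0]+1j*q[1]),np.linalg.norm(q),int(ok.sum()),int(k.sum()))
        o.append((t,best))
        if verbose:print(round(t,3),best and tuple(np.round(best,4)))
    if save:cv2.imwrite(save,cv2.resize(c[130:290,230:430],None,fx=3,fy=3))
    return o
E
python3 -c "
from h import *
hole('pics/b.png')"
```

```text
1.9 (np.float64(-1.1133), np.float64(0.1142), np.float64(38.0), np.float64(38.0))
```

View pics/b.png

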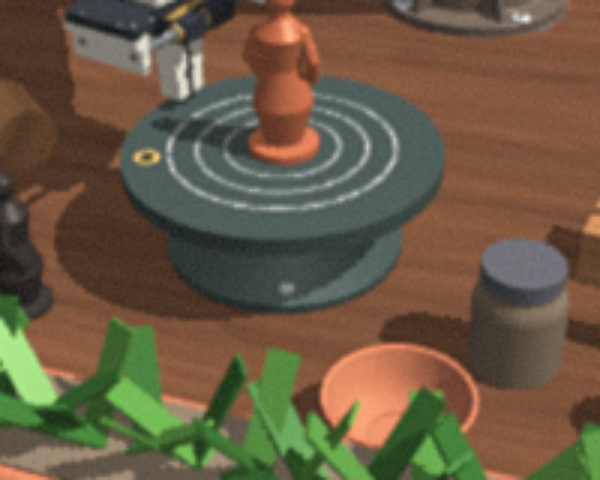

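Emit:
step_arm(
  rows=[
    [0,0,-0.008,0,0],
    [0,0,-0.011,0,0],
    [0,0,-0.012,0,0],
    [0,0,-0.012,0,0],
  ],
)

```text
t: 2.3
eef_pos: [0.5435, -0.1622, 0.1003]
ee_rot: [-3.14, 0.0, -1.838]
force: [-0.1, -0.3, 3.1]
width: 0.0
gripper_force: 1.6
```

Contact at about 3 N, hole plainly visible at (279,182) in the scene view. Now the push: a light swipe anticlockwise, lifting off while moving.

Emit:
step_arm(
  rows=[
    [0.0023,-0.0009,-0.001,0,0],
    [0.0092,-0.0033,-0.001,0,0],
    [0.0162,-0.0052,-0.001,0,0],
    [0.0234,-0.0068,-0.001,0,0],
    [0.0306,-0.0079,-0.001,0,0],
    [0.0379,-0.0086,0.002,0,0],
    [0.045,-0.0088,0.01,0,0],
    [0.045,-0.0088,0.012,0,0],
  ],
)

```text
t: 3.1
eef_pos: [0.5891, -0.1709, 0.1125]
ee_rot: [-3.14, 0.0, -1.837]
force: [0.3, 0.1, 0.1]
width: 0.0004
gripper_force: 0.0
```

```bash
python3 -c "
from h import *
hole(n=4)
print(arm.get_state()['eef_pos'])"
```

```text
3.15 (np.float64(-0.6757), np.float64(0.114), np.float64(44.0), np.float64(44.0))
3.2 (np.float64(-0.6423), np.float64(0.1147), np.float64(44.0), np.float64(44.0))
3.25 (np.float64(-0.6176), np.float64(0.1144), np.float64(44.0), np.float64(44.0))
3.3 (np.float64(-0.5855), np.float64(0.1145), np.float64(45.0), np.float64(45.0))
[ 0.58740941 -0.17077296  0.11140206]
```

Emit:
step_arm(
  rows=[
    [0,0,-0.004,0,0],
    [0,0,-0.004,0,0],
    [0,0,-0.004,0,0],
    [0,0,-0.004,0,0],
    [0,0,-0.004,0,0],
    [0,0,-0.004,0,0],
    [0,0,-0.004,0,0],
    [0,0,-0.004,0,0],
    [0,0,-0.004,0,0],
    [0,0,-0.004,0,0],
    [0,0,-0.004,0,0],
    [0,0,-0.004,0,0],
    [0,0,-0.004,0,0],
    [0,0,-0.004,0,0],
    [0,0,-0.004,0,0],
    [0,0,-0.004,0,0],
    [0,0,-0.004,0,0],
    [0,0,-0.004,0,0],
    [0,0,-0.004,0,0],
    [0,0,-0.004,0,0],
  ],
)

```text
t: 5.3
eef_pos: [0.5879, -0.1709, 0.1076]
ee_rot: [-3.142, 0.0, -1.838]
force: [0.1, -0.4, 0.8]
width: 0.0005
gripper_force: 0.0
```

```bash
python3 -c "
from h import *
hole(n=3)
s=arm.get_state();print(s['eef_pos'],s['force'])"
```

```text
5.35 (np.float64(0.4798), np.float64(0.1149), np.float64(50.0), np.float64(50.0))
5.4 (np.float64(0.5132), np.float64(0.1145), np.float64(46.0), np.float64(46.0))
5.45 (np.float64(0.5372), np.float64(0.1142), np.float64(48.0), np.float64(48.0))
[ 0.58788526 -0.17086862  0.10755032] [ 0.55710045 -0.45941987 -0.88048788]
```

Emit:
step_arm(
  rows=[
    [0,0,0,0,0],
    [0,0,0,0,0],
    [0,0,0,0,0],
    [0,0,0,0,0],
    [0,0,0,0,0],
    [0,0,0,0,0],
    [0,0,0,0,0],
    [0,0,0,0,0],
    [0,0,0,0,0],
    [0,0,0,0,0],
    [0,0,0,0,0],
    [0,0,0,0,0],
    [0,0,0,0,0],
    [0,0,0,0,0],
    [0,0,0,0,0],
  ],
)

```text
t: 6.95
eef_pos: [0.5879, -0.1709, 0.1076]
ee_rot: [-3.142, -0.0, -1.838]
force: [0.1, 0.2, 0.2]
width: 0.0007
gripper_force: 0.0
```

```bash
python3 -c "
from h import *
hole(n=6,save='pics/c.png')
s=arm.get_state();print(s['eef_pos'],s['force'])"
```

```text
7.0 (np.float64(1.2612), np.float64(0.115), np.float64(40.0), np.float64(41.0))
7.05 (np.float64(1.2889), np.float64(0.1147), np.float64(46.0), np.float64(46.0))
7.1 (np.float64(1.3066), np.float64(0.1149), np.float64(44.0), np.float64(44.0))
7.15 (np.float64(1.3316), np.float64(0.1148), np.float64(44.0), np.float64(44.0))
7.2 (np.float64(1.3482), np.float64(0.115), np.float64(40.0), np.float64(40.0))
7.25 (np.float64(1.3751), np.float64(0.1147), np.float64(43.0), np.float64(43.0))
[ 0.58788931 -0.1708859   0.10755294] [ 0.08276317 -0.30570246  0.13162198]
```

Emit:
step_arm(
  rows=[
    [0,0,0,0,0],
    [0,0,0,0,0],
    [0,0,0,0,0],
    [0,0,0,0,0],
    [0,0,0,0,0],
    [0,0,0,0,0],
    [0,0,0,0,0],
    [0,0,0,0,0],
    [0,0,0,0,0],
    [0,0,0,0,0],
    [0,0,0,0,0],
    [0,0,0,0,0],
    [0,0,0,0,0],
    [0,0,0,0,0],
    [0,0,-0.001,0,0],
    [0,0,-0.002,0,0],
    [0,0,-0.003,0,0],
    [0,0,-0.004,0,0],
    [0,0,-0.005,0,0],
    [0,0,-0.005,0,0],
  ],
)

```text
t: 9.25
eef_pos: [0.5878, -0.1708, 0.1023]
ee_rot: [3.141, -0.0, -1.838]
force: [-0.9, 0.8, -1.1]
width: 0.0004
gripper_force: 0.0
```

```bash
python3 -c "
from h import *
o=hole(n=8)
s=arm.get_state();print(s['t'],s['eef_pos'],s['force'])
t=np.array([x[0]-.05 for x in o]);a=np.array([x[1][0] for x in o]);p=np.polyfit(t-s['t'],a,1);print(p)
c,*C=cam('top');cv2.imwrite('pics/top_d.png',c)"
```

```text
9.3 (np.float64(2.2352), np.float64(0.1151), np.float64(35.0), np.float64(35.0))
9.35 (np.float64(2.2462), np.float64(0.1144), np.float64(34.0), np.float64(34.0))
9.4 (np.float64(2.2657), np.float64(0.1143), np.float64(35.0), np.float64(35.0))
9.45 (np.float64(2.2867), np.float64(0.1149), np.float64(35.0), np.float64(35.0))
9.5 (np.float64(2.302), np.float64(0.1141), np.float64(36.0), np.float64(36.0))
9.55 (np.float64(2.3203), np.float64(0.1141), np.float64(35.0), np.float64(35.0))
9.6 (np.float64(2.3388), np.float64(0.1147), np.float64(35.0), np.float64(35.0))
9.65 (np.float64(2.3573), np.float64(0.1144), np.float64(36.0), np.float64(36.0))
9.65 [ 0.58789201 -0.17087508  0.10258764] [-1.17635674 -0.23372433 -0.22239898]
[0.35638725 2.37421099]
```

Emit:
step_arm(
  rows=[
    [0,0,0,0,0],
    [0,0,-0.0005,0,0],
    [0,0,-0.001,0,0],
    [0,0,-0.001,0,0],
    [0,0,-0.001,0,0],
    [0,0,-0.001,0,0],
  ],
)

```text
t: 10.3
eef_pos: [0.5879, -0.1709, 0.1016]
ee_rot: [-3.142, 0.0, -1.838]
force: [0.1, 0.7, 0.3]
width: 0.0006
gripper_force: 0.0
```

```bash
python3 -c "
from h import *
o=hole(n=4)
s=arm.get_state();print(s['t'],s['eef_pos'],s['force'])
t=np.array([x[0]-.05 for x in o]);a=np.array([x[1][0] for x in o]);p=np.polyfit(t-s['t'],a,1);print(p)"
```

```text
10.35 (np.float64(2.6083), np.float64(0.1143), np.float64(34.0), np.float64(34.0))
10.4 (np.float64(2.632), np.float64(0.1137), np.float64(33.0), np.float64(33.0))
10.45 (np.float64(2.6508), np.float64(0.1142), np.float64(32.0), np.float64(32.0))
10.5 (np.float64(2.659), np.float64(0.1134), np.float64(26.0), np.float64(26.0))
10.5 [ 0.58793526 -0.17086692  0.10158819] [ 0.54181176 -0.15381287  0.33716257]
[0.34173998 2.68025406]
```

Emit:
step_arm(
  rows=[
    [0,0,0,0,0],
    [0,0,0,0,0],
    [0,0,-0.001,0,0],
    [0,0,-0.002,0,0],
    [0,0,-0.003,0,0],
    [0,0,-0.003,0,0],
    [0,0,-0.003,0,0],
  ],
)

```text
t: 11.2
eef_pos: [0.5895, -0.1709, 0.1003]
ee_rot: [-3.138, 0.0, -1.837]
force: [0.2, 2.0, 9.4]
width: 0.0007
gripper_force: 4.6
```

```bash
python3 -c "
from h import *
o=hole(n=3,save='pics/e.png')
c,*C=cam('top');cv2.imwrite('pics/top_e.png',c)
s=arm.get_state();print(s['t'],s['eef_pos'],s['force'])
a=cv2.resize(c[170:290,280:410],None,fx=4,fy=4,interpolation=2);cv2.imwrite('pics/e2.png',a)"
```

```text
11.25 (np.float64(2.8161), np.float64(0.1153), np.float64(33.0), np.float64(33.0))
11.3 (np.float64(2.8152), np.float64(0.115), np.float64(32.0), np.float64(32.0))
11.35 (np.float64(2.8186), np.float64(0.1156), np.float64(34.0), np.float64(34.0))
11.4 [ 0.58951025 -0.17096032  0.1003059 ] [0.97648169 0.99075865 9.92975623]
```

View pics/e.png

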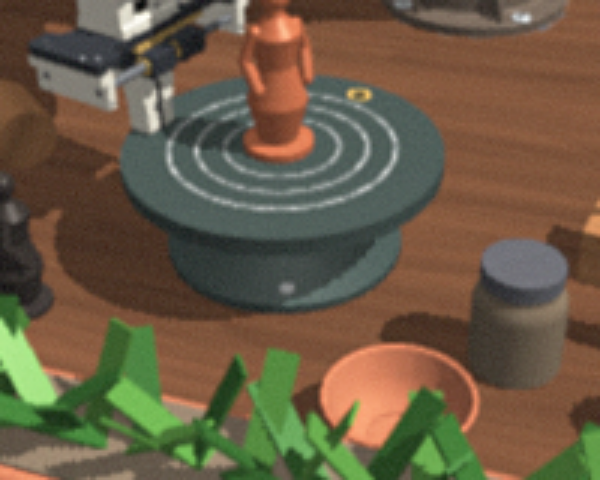

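Came to rest at 2.817 rad, hole at crop (359,94), about 0.03 rad short of the slot; touch about 9 N. I'll ease the pressure and finish the last few mm with the same light touch.

Emit:
step_arm(
  rows=[
    [0,0,0.001,0,0],
    [0.001,0,0.0015,0,0],
    [0.002,0,0.0015,0,0],
    [0.003,0,0.0015,0,0],
    [0.004,0,0.0015,0,0],
    [0.0045,0,0.0015,0,0],
    [0.0045,0,0.0015,0,0],
    [0.0045,0,0.0015,0,0],
  ],
)

```text
t: 12.2
eef_pos: [0.5928, -0.1709, 0.1003]
ee_rot: [-3.141, -0.0, -1.838]
force: [-0.5, 0.5, 5.5]
width: 0.0003
gripper_force: 2.7
```

```bash
python3 -c "
from h import *
o=hole(n=4)
s=arm.get_state();print(s['t'],s['eef_pos'],s['force'])"
```

```text
12.25 (np.float64(2.8493), np.float64(0.1149), np.float64(30.0), np.float64(30.0))
12.3 (np.float64(2.8493), np.float64(0.1149), np.float64(30.0), np.float64(30.0))
12.35 (np.float64(2.8527), np.float64(0.1152), np.float64(29.0), np.float64(29.0))
12.4 (np.float64(2.8493), np.float64(0.1149), np.float64(30.0), np.float64(30.0))
12.4 [ 0.59284845 -0.17090016  0.10034159] [-0.93281229 -0.28828369  4.93801749]
```

Emit:
step_arm(
  rows=[
    [0,0,0.004,0,0],
    [0,0,0.03,0,0],
    [0,0,0.08,0,0],
    [0,0,0.13,0,0.05],
    [0,0,0.18,0,0.05],
    [0,0,0.23,0,0.05],
    [-0.0465,0.511,0.23,-1.426,0.05],
    [-0.0465,0.511,0.23,-1.426,0.05],
    [-0.0465,0.511,0.23,-1.426,0.05],
    [-0.0465,0.511,0.23,-1.426,0.05],
    [-0.0465,0.511,0.23,-1.426,0.05],
    [-0.0465,0.511,0.23,-1.426,0.05],
    [-0.0465,0.511,0.23,-1.426,0.05],
    [-0.0465,0.511,0.23,-1.426,0.05],
    [-0.0465,0.511,0.23,-1.426,0.05],
    [-0.0465,0.511,0.23,-1.426,0.05],
    [-0.0465,0.511,0.23,-1.426,0.05],
    [-0.0465,0.511,0.2,-1.426,0.05],
  ],
)

```text
t: 14.2
eef_pos: [0.5464, 0.3455, 0.3019]
ee_rot: [3.138, 0.003, 3.023]
force: [0.5, -0.3, -0.1]
width: 0.0499
gripper_force: 0.0
```

```bash
python3 -c "
from h import *
o=hole(n=2)
c,*C=cam('top');s=arm.get_state();print(s['t'],s['eef_pos'],s['ee_rot'],s['q'],s['force'])
m=cv2.inRange(cv2.cvtColor(c,40),(18,110,100),(35,255,255));m[:170]=0;m[275:]=0;m[:,:295]=0;m[:,350:]=0
k,_,st,ce=cv2.connectedComponentsWithStats(m)
for i in range(1,k):print(st[i],ce[i],onz(C,ce[i],.1),onz(C,ce[i],.08))
a=cv2.resize(c[200:275,280:400],None,fx=6,fy=6,interpolation=2);cv2.imwrite('pics/f.png',a)"
```

```text
14.25 (np.float64(2.8344), np.float64(0.116), np.float64(20.0), np.float64(20.0))
14.3 (np.float64(2.8247), np.float64(0.1174), np.float64(21.0), np.float64(21.0))
14.35 [0.54471624 0.33960936 0.29769063] [-3.1373122  -0.00350735  3.02010806] [ 8.60588489e-01  2.73613685e-01  5.13577539e-02 -5.52870583e-04
 -1.35404789e+00 -2.55274152e+00] [ 0.26334592 -0.38647089  0.57602611]
[321 237   9   8  38] [324.71052632 240.44736842] [ 0.47806264 -0.01234971  0.1       ] [ 0.47951525 -0.01209079  0.08      ]
[313 248   8  11  28] [316.78571429 253.17857143] [0.4452209  0.00805539 0.1       ] [0.44614718 0.00864133 0.08      ]
[324 251   7  11  54] [327.         256.16666667] [ 0.43763686 -0.01832267  0.1       ] [ 0.43844159 -0.01815948  0.08      ]
```

View pics/f.png

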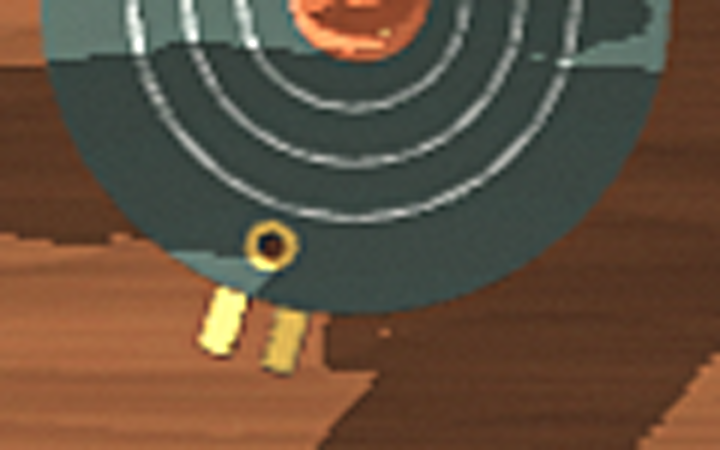

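Hole now at (324.7,240.4) in the top view, about 2.83 rad, a little short of the slot line (~2.85) but within the pin's play; the taper will take it up. Now the pin.

Emit:
step_arm(
  rows=[
    [0,0,-0.05,0,0.05],
    [0,0,-0.1,0,0.05],
    [0,0,-0.15,0,0.05],
    [0,0,-0.19,0,0.05],
    [0,0,-0.21,0,0.05],
    [0,0,-0.225,0,0.05],
    [0,0,-0.238,0,0.05],
    [0,0,-0.238,0,0.05],
    [0,0,-0.238,0,0.01],
    [0,0,-0.238,0,0.01],
    [0,0,-0.238,0,0.01],
    [0,0,-0.238,0,0.01],
    [0,0,-0.238,0,0.01],
    [0,0,-0.238,0,0.01],
  ],
  newtons=20,
)

```text
t: 15.75
eef_pos: [0.5461, 0.3404, 0.0627]
ee_rot: [3.141, 0.001, 3.02]
force: [-0.5, -0.6, 4.2]
width: 0.0201
gripper_force: 20.0
```

```bash
python3 -c "
from h import *
o=hole(n=3)
s=arm.get_state();print(s['t'],s['eef_pos'],s['ee_rot'],s['force'],s['width'],s['gripper_force'])"
```

```text
15.8 (np.float64(2.8293), np.float64(0.1154), np.float64(26.0), np.float64(26.0))
15.85 (np.float64(2.8256), np.float64(0.1151), np.float64(27.0), np.float64(27.0))
15.9 (np.float64(2.8326), np.float64(0.1149), np.float64(24.0), np.float64(25.0))
15.9 [0.54609732 0.34036927 0.06270198] [3.14109272e+00 5.71810505e-04 3.01968797e+00] [-2.08649661 -0.26225739  5.82031292] 0.020153179692452113 20.000842809677124
```

Emit:
step_arm(
  rows=[
    [0,0,0.02,0,0.01],
    [0,0,0.06,0,0.01],
    [0,0,0.1,0,0.01],
    [0,0,0.13,0,0.01],
    [-0.009,-0.048,0.13,-0.03,0.01],
    [-0.018,-0.096,0.13,-0.06,0.01],
    [-0.027,-0.144,0.13,-0.09,0.01],
    [-0.036,-0.192,0.13,-0.12,0.01],
    [-0.045,-0.24,0.13,-0.15,0.01],
    [-0.054,-0.288,0.13,-0.17,0.01],
    [-0.06,-0.32,0.13,-0.17,0.01],
    [-0.064,-0.34,0.13,-0.17,0.01],
    [-0.067,-0.356,0.13,-0.17,0.01],
    [-0.067,-0.356,0.13,-0.17,0.01],
    [-0.067,-0.356,0.13,-0.17,0.01],
  ],
)

```text
t: 17.4
eef_pos: [0.4788, -0.016, 0.192]
ee_rot: [3.141, -0.0, 2.848]
force: [0.2, 0.8, -0.2]
width: 0.0199
gripper_force: 20.0
```

```bash
python3 -c "
from h import *
o=hole(n=1)
s=arm.get_state();print(s['t'],s['eef_pos'],s['ee_rot'],s['force'],s['width'])
e=np.array(s['eef_pos'])
ims=[]
for n in('scene','top'):
    c,*C=cam(n)
    for z in(.1,):print(n,'proj hole/slot',proj(C,(.479,-.016,.1)))
    tip=e-[0,0,.0577];print('tip',proj(C,tip),'collar',proj(C,tip+[0,0,.047]))
    u=proj(C,tip).round().astype(int);x,y=max(u[0]-30,0),max(u[1]-40,0)
    ims.append(cv2.resize(c[y:y+66,x:x+60],None,fx=6.5,fy=6.5,interpolation=2));print('crop',x,y)
cv2.imwrite('pics/g.png',np.hstack(ims))"
```

```text
17.45 (np.float64(2.8199), np.float64(0.1148), np.float64(29.0), np.float64(29.0))
17.45 [ 0.47896198 -0.01559917  0.19194778] [ 3.14147268e+00 -7.14547596e-05  2.84915022e+00] [-0.36994089  0.50681768 -0.89454717] 0.019711587204599156
scene proj hole/slot [348.78004459 160.34254315]
tip [349.06122584 149.10330377] collar [349.25847798 132.97181273]
crop 319 109
top proj hole/slot [326.11903926 240.08781445]
tip [325.82529387 239.10401995] collar [325.62125457 237.64005129]
crop 296 199
```

View pics/g.png

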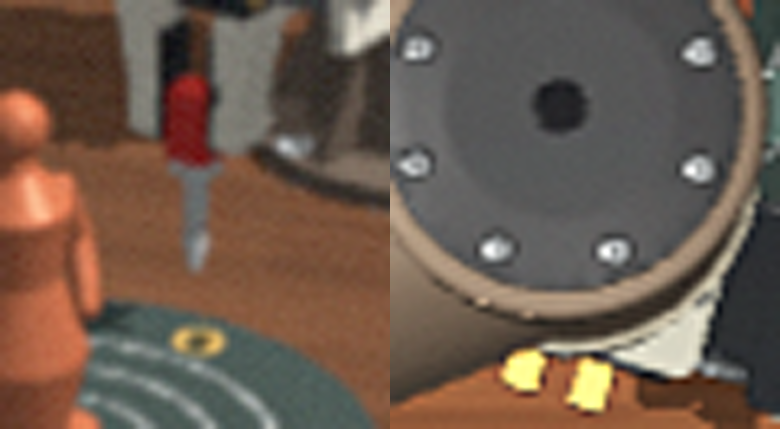

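Scene crop: pin tip at about (349,150), hole at (349.6,161.5): tip is right above the hole, within about 2 mm, as predicted. Descending slowly.

Emit:
step_arm(
  rows=[
    [0,0,-0.02,0,0.01],
    [0,0,-0.03,0,0.01],
    [0,0,-0.034,0,0.01],
    [0,0,-0.038,0,0.01],
    [0,0,-0.042,0,0.01],
    [0,0,-0.046,0,0.01],
    [0,0,-0.05,0,0.01],
    [0,0,-0.05,0,0.01],
  ],
)

```text
t: 18.35
eef_pos: [0.4786, -0.016, 0.1416]
ee_rot: [-3.141, -0.001, 2.849]
force: [-0.1, 0.2, -0.8]
width: 0.0199
gripper_force: 20.0
```

Emit:
step_arm(
  rows=[
    [0,0,-0.003,0,0.01],
    [0,0,-0.006,0,0.01],
    [0,0,-0.009,0,0.01],
    [0,0,-0.012,0,0.01],
    [0,0,-0.015,0,0.01],
    [0,0,-0.015,0,0.01],
  ],
)

```text
t: 18.95
eef_pos: [0.4786, -0.016, 0.1266]
ee_rot: [-3.141, -0.001, 2.849]
force: [-0.1, -0.1, -0.9]
width: 0.0197
gripper_force: 20.0
```

Emit:
step_arm(
  rows=[
    [0,0,-0.004,0,0.01],
    [0,0,-0.008,0,0.01],
    [0,0,-0.011,0,0.01],
    [0,0,-0.012,0,0.01],
    [0,0,-0.013,0,0.01],
    [0,0,-0.013,0,0.01],
  ],
)

```text
t: 19.55
eef_pos: [0.4789, -0.0159, 0.114]
ee_rot: [-3.141, -0.0, 2.849]
force: [-0.8, 0.0, -0.5]
width: 0.0196
gripper_force: 20.0
```

```bash
python3 -c "
from h import *
s=arm.get_state();print(s['t'],s['eef_pos'],s['force'],s['width'])"
```

```text
19.55 [ 0.47889277 -0.01587496  0.11397667] [-0.81281439  0.03857483 -0.54892032] 0.019644126748608423
```

Emit:
step_arm(
  rows=[
    [0,0,-0.0007,0,0.01],
    [0,0,-0.0014,0,0.01],
    [0,0,-0.002,0,0.01],
    [0,0,-0.002,0,0.01],
  ],
)

```text
t: 19.95
eef_pos: [0.479, -0.0159, 0.1126]
ee_rot: [3.142, 0.0, 2.85]
force: [-2.8, 0.6, 4.6]
width: 0.0202
gripper_force: 20.0
```

Seated (contact at the expected height, 4.6 N). Release and retreat.

Emit:
step_arm(
  rows=[
    [0,0,0,0,0.05],
    [0,0,0,0,0.05],
    [0,0,0,0,0.05],
    [0,0,0,0,0.05],
    [0,0,0.01,0,0.05],
    [0,0,0.03,0,0.05],
    [0,0,0.07,0,0.05],
    [0,0,0.12,0,0.05],
    [0,0,0.17,0,0.05],
    [0,0.05,0.2,0,0.05],
    [0,0.1,0.2,0,0.05],
    [0,0.15,0.2,0,0.05],
    [0,0.2,0.2,0,0.05],
    [0,0.25,0.2,0,0.05],
    [0,0.3,0.2,0,0.05],
    [0,0.3,0.2,0,0.05],
    [0,0.3,0.2,0,0.05],
  ],
)

```text
t: 21.65
eef_pos: [0.4785, 0.2855, 0.3119]
ee_rot: [-3.141, -0.0, 2.852]
force: [0.7, 0.1, 0.4]
width: 0.0502
gripper_force: 0.0
```

```bash
python3 -c "
from h import *
ct,*T=cam('top');cs,*S=cam('scene')
def red(c,x0,y0,x1,y1):
    h=cv2.cvtColor(c,40);m=cv2.inRange(h,(0,170,60),(5,255,255))|cv2.inRange(h,(174,170,60),(180,255,255))
    k,_,st,ce=cv2.connectedComponentsWithStats(m[y0:y1,x0:x1]);i=1+np.argmax(st[1:,4]);return ce[i]+[x0,y0],st[i]
a,sa=red(ct,300,220,350,262);b,sb=red(cs,330,125,370,170);print(a,sa,b,sb,tri(T,a,S,b))
s=arm.get_state();print(s['t'],s['eef_pos'],s['force'],s['width'])
cv2.imwrite('pics/i.png',np.hstack([cv2.resize(ct[150:275,180:420],(480,250)),cv2.resize(cs[100:225,200:350],(300,250))]))"
```

```text
[325.38983051 239.69491525] [21 16  9  9 59] [348.24210526 153.94736842] [14 23  9 13 95] (array([ 0.47902408, -0.0159681 ,  0.11960797]), np.float64(0.003398025976602568))
21.75 [0.47873837 0.28348212 0.31238761] [-0.5093798  -0.54371172 -0.35230684] 0.04997559814100195
```

View pics/i.png

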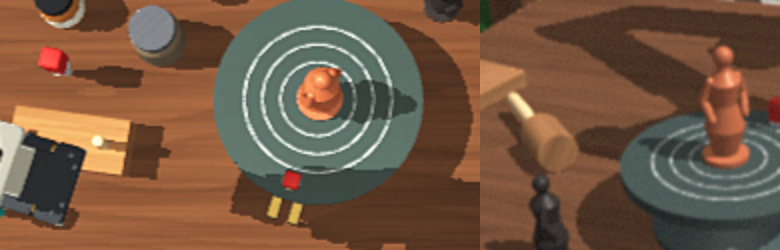

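The pin's handle stands at (325,240) in the top view, over the slot line. Its centre is at z = 0.1196, so it is fully seated, and the figure and neighbours are undisturbed.

```bash
python3 -c "
from station import arm
print(arm.job_done())"
```

```text
the job is handed in; nothing more can be done
None
```

The job is handed in: the head coasted round about 3.5 rad, the touch stopped it about 0.03 rad short (peaking near 10 N), and I dragged it the last few mm with the fingertip; the red pin is seated fully through the hole into the slot and released, the figure was not touched, and the clock stood at about 22 s.

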